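# Line up the retained samples on the step riser

### The arm

A 6-joint arm with a two-finger parallel gripper is mounted at the origin on a cart in front of the work surface, level with it; the furniture and walls round the work are solid. World frame = base frame: x ahead of the robot, y to its left, z up, the work surface at z = 0. Lengths are in m, angles in rad, forces in N, time in s.
With the tool pointing down it reaches from about 0.375 to 0.975 m from the base axis. Payload 3.8 kg.
Tool frame: the origin (TCP) lies at the very end of the fingers, on their centre line; the grasp point (between the pads) lies 19 mm behind it (env.tcp_to_grasp is the distance from the TCP to the grasp point, in m); z points along the fingers, x is the direction in which the jaws open and shut, and the axes are right-handed (so a half turn about z gives the same grasp; the last joint's range is limited). The gripper opens to 85 mm and grips with 20 to 120 N. Pads are 22 mm wide; open, the fingers measure 114 mm over their backs; the gripper's body (76 mm by 85 mm) begins 54 mm behind the grasp point. The pads swing forward as they close: fully open they stand 13 mm farther back than shut.
Start: joints at [1.115, 0.264, 1.604, -0, 1.274, -0.037], TCP at [0.274, 0.617, 0.231] pointing down, gripper open.
Joint ranges: [-2.63, 2.63], [-0.94, 2.18], [0.31, 2.57], [-1.31, 4.45], [0, 2.66], [-2.55, 2.55]. Speed limits (rad/s): [2.57, 2.57, 3.14, 3.14, 3.14, 3.14].

### API

Orientations are given as a 3x3 rotation matrix whose columns are the frame's x, y, z axes.
In Python, from workcell import env gives the robot as it stands. The module is installed in compiled form; this text tells all that it offers.
- The arm moves only by the tool carry_out, never from a script. Its argument "moves" is one flat list of numbers, 7 for each row, row after row: the shift along the tool's x, y, z as a fraction of full scale, then the turn, a rotation vector about the tool's x, y, z as a fraction of full scale, then the finger opening in mm, from 0 to 85.4. A call has 1 to 10 rows; each row is the pose to reach, as a shift and turn from the pose measured when the call began, along the tool's axes at that moment, turning the shorter way round; what a row does not reach only later rows make up. Full scale, the value 1, is 15 cm for a shift and pi rad for a turn. A row lasts 1/10 s, in which the tool goes at most 50 mm and 8.59 degrees, less where a joint would pass 70% of its speed; a pose out of reach is approached as far as the arm can. A call with a number of a shift or a turn outside -1 to 1 is refused whole. A call with a gripper value outside its range is refused whole. The fingers move at their own pace and stop on an object; "force" is the grip in N (left out, the last holds). Time passes only in rows, so rows that repeat a pose let the fingers close. It gives the time, the measured TCP pose, the force and the opening at its end, in the units of the state.
- env.read_state(): the state, without advancing time (a new reading comes with each control period).
- env.snapshot(name): name is "scene" or "top" or "wrist"; returns (picture, depth): 400x640x3 uint8, red, green, blue; 400x640 float32, m along the optical axis (not along the pixel's ray), 0 where there is no reading.
- env.calibration(name): a dict with "fx", "fy", "cx", "cy" (pixels), "distortion" ([k1, k2, p1, p2, k3] as OpenCV has them; the pictures are not rectified), "R" (3x3) and "t" (3): a world point X has camera coordinates R X + t. Camera axes: x right, y down, z forward; pixel columns grow to the right and rows downward; lengths in m; the calibration is good to about 2 mm. A picture is of the moment at which its call begins: read the wrist's pose just before it. calibration takes no time and is no camera call; for the wrist camera it gives the pose at the moment of the call.
- env.sign_off(): hands the job in, once; it reports no verdict.
The state is a dict: "clock": time; "joint_positions": joint angles; "joint_velocities": joint speeds; "tau": joint torques, N m; "eef_pos": TCP position; "tool_rot": TCP orientation; "force": force on the tool from outside, world axes, zero at the start; "moment": the same for the moment, N m; "grip_width": finger opening in m.
Only numpy, scipy, OpenCV 4.12 (cv2) and the standard library are available. Lean on these libraries where they do the work, as an engineer would, in place of code of your own. Each camera call takes 0.05 s, during which the arm holds its last target. There are 200 camera calls.

### The job

Line up the samples on the two-step riser: set the two jars that stand on the bench on its lower step and the two brown bottles on its upper step, so that with the jar and the bottle already there, which stay where they are, each step carries one straight row of three along the middle of its board, standing upright side by side with no more than about 2 cm between neighbours. Leave the white bottle, the cup and everything else on the bench where it is, and knock nothing over.

Things in the scene. Friction and masses are not known exactly. Their poses are not given: they have to be found in the camera images.
- riser: fixed two-step plywood shelf, 290 mm long (its y), 192 mm deep (its x, away from the robot); origin on the bench at its middle; position and yaw vary. Lower board x -96 to 0 mm, top 20 mm up; upper board x 0 to 96 mm, top 36 mm up. Edge strips, 4 mm wide and 4 mm proud: front of the lower, front and back of the upper board
- row_low (a point): the middle of the row line of the lower step, on the board's top (riser x = -46 mm, y = 0, z = 20 mm); the row runs along its y, axes as the riser's
- row_high (a point): the middle of the row line of the upper step, on the board's top (riser x = 48 mm, y = 0, z = 36 mm); the row runs along its y, axes as the riser's
- jar_a_mid (a point): squat glass sample jar with a flat cream-coloured screw lid, 63 mm wide across the lid (glass body 60 mm), 72 mm high, the lid being its top 17 mm, 0.1 to 0.28 kg; grip it round the lid. The point is its centre, half-way up (36 mm above its underside); z is up the jar. This one already stands on the row line of the lower step, somewhere along it.
- jar_b_mid (a point): squat glass sample jar with a flat cream-coloured screw lid, 63 mm wide across the lid (glass body 60 mm), 72 mm high, the lid being its top 17 mm, 0.1 to 0.28 kg; grip it round the lid. The point is its centre, half-way up (36 mm above its underside); z is up the jar. This one starts on the bench.
- jar_c_mid (a point): squat glass sample jar with a flat cream-coloured screw lid, 63 mm wide across the lid (glass body 60 mm), 72 mm high, the lid being its top 17 mm, 0.1 to 0.28 kg; grip it round the lid. The point is its centre, half-way up (36 mm above its underside); z is up the jar. This one starts on the bench.
- bottle_a_mid (a point): slim round brown glass bottle with a narrower screw cap, body 42 mm in diameter and straight-sided from about 10 to 60 mm up, cap 32 mm, 85 mm high, 0.05 to 0.12 kg; grip it round the body. The point is its centre, half-way up (42.5 mm above its underside); z is up the bottle. This one already stands on the row line of the upper step, somewhere along it.
- bottle_b_mid (a point): slim round brown glass bottle with a narrower screw cap, body 42 mm in diameter and straight-sided from about 10 to 60 mm up, cap 32 mm, 85 mm high, 0.05 to 0.12 kg; grip it round the body. The point is its centre, half-way up (42.5 mm above its underside); z is up the bottle. This one starts on the bench.
- bottle_c_mid (a point): slim round brown glass bottle with a narrower screw cap, body 42 mm in diameter and straight-sided from about 10 to 60 mm up, cap 32 mm, 85 mm high, 0.05 to 0.12 kg; grip it round the body. The point is its centre, half-way up (42.5 mm above its underside); z is up the bottle. This one starts on the bench.
- white_bottle_mid (a point): bystander among the jars and brown bottles: tall white plastic bottle, 60 mm across, 140 mm high, loose; the point is its centre, half-way up (70 mm)
- cup_mid (a point): bystander beside them: white cup with upright pipettes, up to 37 mm out from its axis on any side, 127 mm high overall, loose; the point is on its axis, 63.5 mm up
- mixer_head (a point): fixed point under the overhanging head of the mixer stand, 235 mm above the bench. The head (down to 217 mm above the bench) reaches 55 mm from this point toward the robot and to either side; the stand's 22 mm high base plate begins 90 mm nearer the robot than this point. A post stands 170 mm to its right, with a clamp knob 300 to 360 mm up that reaches 75 mm toward the robot. Keep hand and wrist clear of both
- beaker_mid (a point): bystander: open glass beaker on the bench beyond the jars and bottles, 72 mm across, 87 mm high, fixed; the point is its centre, half-way up
- tape_roll_mid (a point): bystander: brown tape roll lying flat at the back left, 100 mm across, 48 mm high, fixed; the point is its centre, half-way up
There are look-alikes about, which are no part of the job. Leave any blue, purple or turquoise look-alike of the part that bears bottle_c_mid alone.

How it is judged:
At the end, for the whole second after the job is handed in: Jars on the lower board, brown bottles on the upper, all upright (within 7 degrees) and at rest, centres within 13 mm of the board's row line; the middle one of each row has both neighbours' centres within 86 mm (jars) or 65 mm (bottles), so gaps are at most 23 mm (x of jar_a_mid in the frame of row_low between -0.013 and 0.013 m and z of jar_a_mid in the frame of row_low between 0.03 and 0.042 m and y of jar_a_mid in the frame of row_low between -0.13 and 0.13 m and angle between each of jar_a_mid, jar_b_mid, jar_c_mid, bottle_a_mid, bottle_b_mid, bottle_c_mid's own z axis and vertical below 0.12 rad and linear speed of each of jar_a, jar_b, jar_c, bottle_a, bottle_b, bottle_c below 0.02 m/s and x of jar_b_mid in the frame of row_low between -0.013 and 0.013 m and z of jar_b_mid in the frame of row_low between 0.03 and 0.042 m and y of jar_b_mid in the frame of row_low between -0.13 and 0.13 m and x of jar_c_mid in the frame of row_low between -0.013 and 0.013 m and z of jar_c_mid in the frame of row_low between 0.03 and 0.042 m and y of jar_c_mid in the frame of row_low between -0.13 and 0.13 m and ((horizontal distance between jar_a_mid and jar_b_mid below 0.086 m and horizontal distance between jar_a_mid and jar_c_mid below 0.086 m) or (horizontal distance between jar_b_mid and jar_a_mid below 0.086 m and horizontal distance between jar_b_mid and jar_c_mid below 0.086 m) or (horizontal distance between jar_c_mid and jar_a_mid below 0.086 m and horizontal distance between jar_c_mid and jar_b_mid below 0.086 m)) and x of bottle_a_mid in the frame of row_high between -0.013 and 0.013 m and z of bottle_a_mid in the frame of row_high between 0.0365 and 0.0485 m and y of bottle_a_mid in the frame of row_high between -0.13 and 0.13 m and x of bottle_b_mid in the frame of row_high between -0.013 and 0.013 m and z of bottle_b_mid in the frame of row_high between 0.0365 and 0.0485 m and y of bottle_b_mid in the frame of row_high between -0.13 and 0.13 m and x of bottle_c_mid in the frame of row_high between -0.013 and 0.013 m and z of bottle_c_mid in the frame of row_high between 0.0365 and 0.0485 m and y of bottle_c_mid in the frame of row_high between -0.13 and 0.13 m and ((horizontal distance between bottle_a_mid and bottle_b_mid below 0.065 m and horizontal distance between bottle_a_mid and bottle_c_mid below 0.065 m) or (horizontal distance between bottle_b_mid and bottle_a_mid below 0.065 m and horizontal distance between bottle_b_mid and bottle_c_mid below 0.065 m) or (horizontal distance between bottle_c_mid and bottle_a_mid below 0.065 m and horizontal distance between bottle_c_mid and bottle_b_mid below 0.065 m))); the robot touches nothing.
It fails at once if the jar that already stood on the riser was shifted by more than 2 cm (distance of jar_a_mid from where it was at the start of the episode above 0.02 m).
It fails at once if the brown bottle that already stood on the riser was shifted by more than 2 cm (distance of bottle_a_mid from where it was at the start of the episode above 0.02 m).
It fails at once if the white bottle or the cup was pushed away by more than 3 cm or knocked over (distance of any of white_bottle_mid, cup_mid from where it was at the start of the episode above 0.03 m or angle between any of white_bottle_mid, cup_mid's own z axis and vertical above 0.5 rad).
It fails at once if a jar or brown bottle was knocked over (angle between any of jar_a_mid, jar_b_mid, jar_c_mid, bottle_a_mid, bottle_b_mid, bottle_c_mid's own z axis and vertical above 0.8 rad).
It also fails if it takes over 70 s, if anything falls off the work surface, if the arm or the gripper's body presses on something with over 40 N, if the wrist force passes 120 N, or if a joint passes its speed limit or range.

## Working session

There is one attempt and no reset: what is moved stays moved. The work goes in short steps, Python scripts to look and compute and a tool call to move; the robot and the scene stay as the last step left them, time stands still between calls to the robot, and variables do not carry over. Pictures are saved under pics/ and viewed, about 8 in all and at most 12, crops included, and the job is handed in when it is done.

Besides the shell and the picture viewer there is one more tool, called after "Request:" as name(argument=value, ...) on one line, values as JSON. carry_out: Moves the arm, as the interface text tells. Shift numbers are shares of 15 cm and turn numbers shares of pi rad, none past 1 either way. Its arguments: {"type":"object","properties":{"moves":{"type":"array","items":{"type":"number"}},"force":{"type":"number"}},"required":["moves"]}

```bash
mkdir -p pics; cat > h.py <<'E'
import numpy as np, cv2
from workcell import env
def snap(n,out=None):
    c=env.calibration(n); p,d=env.snapshot(n)
    if out: cv2.imwrite('pics/'+out,p[:,:,::-1])
    return p,d,c
def cloud(d,c):
    h,w=d.shape
    u,v=np.meshgrid(np.arange(w),np.arange(h))
    K=np.array([[c['fx'],0,c['cx']],[0,c['fy'],c['cy']],[0,0,1.]])
    q=cv2.undistortPoints(np.stack([u,v],-1).reshape(-1,1,2).astype(np.float64),K,np.array(c['distortion'])).reshape(h,w,2)
    P=np.dstack([q,np.ones((h,w))])*d[...,None]
    X=(P-np.array(c['t']))@np.array(c['R'])
    X[d<=0]=np.nan
    return X
E
python3 - <<'E'
from h import *
for n in('scene','top'):
    p,d,c=snap(n,n+'0.png'); X=cloud(d,c); np.savez(n+'0.npz',p=p,X=X)
    print(n,-np.array(c['R']).T@c['t'], np.nanmin(X.reshape(-1,3),0),np.nanmax(X.reshape(-1,3),0))
s=env.read_state();print(s['clock'],s['eef_pos'],s['tool_rot'])
E
```

```text
scene [-0.16361434 -0.93139522  0.74771989] [-0.29100549 -0.75853955 -0.79787735] [3.6178838  2.03814931 0.70404511]
top [ 0.42109648 -0.01651339  1.28314865] [-0.28285357 -2.03083956 -0.81043171] [2.01604542 1.87842454 0.67390376]
0.1 [0.27420511 0.61607897 0.23010569] [[ 4.06649483e-01  9.13583817e-01 -8.98787704e-04]
 [ 9.13582079e-01 -4.06650465e-01 -1.78468495e-03]
 [-1.99595173e-03 -9.53751269e-05 -9.99998004e-01]]
```

View pics/top0.png

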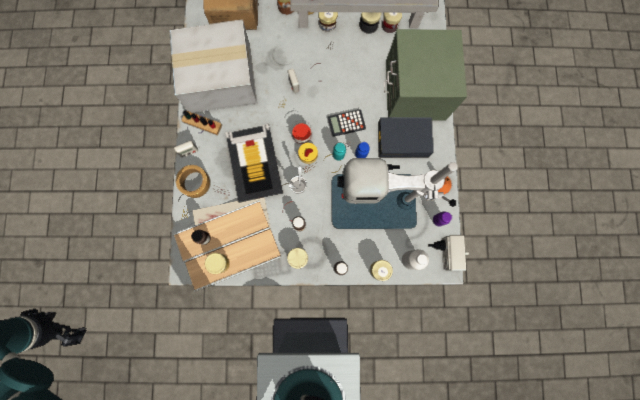

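View pics/scene0.png

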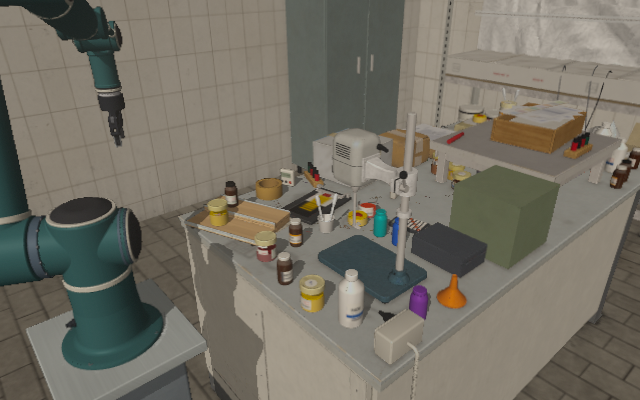

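The top view shows the riser at lower left, with jar_a (215,264) and bottle_a (200,237) on it. The bench jars are at (297,258) and (381,270), and the brown bottles with white caps at (298,223) and (341,268). The look-alikes are turquoise (340,151), blue (362,150) and purple (443,218). The yellow/red jars (302,132) and (308,152) and the white bottle (418,260) are also not part of the job. The cup is at (293,178).

```bash
python3 - <<'E'
from h import *
f=np.load('top0.npz');X=f['X'];p=f['p']
def blob(n,u,v,r,zlo,zhi):
    Q=X[v-r:v+r+1,u-r:u+r+1].reshape(-1,3); m=(Q[:,2]>zlo)&(Q[:,2]<zhi); Q=Q[m]
    (c,rad)=cv2.minEnclosingCircle(Q[:,:2].astype(np.float32))
    print(n,len(Q),'med',np.median(Q,0).round(4),'circ',np.round(c,4),round(rad,4))
blob('jarA',215,264,16,.085,.1)
blob('jarB',297,258,16,.064,.08)
blob('jarC',381,270,16,.064,.08)
blob('botA',200,237,14,.114,.128)
blob('botB',298,223,14,.078,.092)
blob('botC',341,268,14,.078,.092)
blob('white',418,260,16,.12,.15)
blob('cup',293,178,18,.06,.14)
blob('head',365,180,25,.2,.4)
# riser: upper board and lower board masks
R=X[195:295,165:290]; 
for lo,hi in((.028,.045),(.013,.026)):
    m=(R[...,2]>lo)&(R[...,2]<hi); m=cv2.morphologyEx(m.astype(np.uint8),cv2.MORPH_OPEN,np.ones((3,3)))
    n,l,st,_=cv2.connectedComponentsWithStats(m); k=1+st[1:,4].argmax(); Q=R[l==k]
    r=cv2.minAreaRect((Q[:,:2]*1000).astype(np.float32)); print(r,np.median(Q[:,2]),len(Q)); print(cv2.boxPoints(r).round(1).tolist())
crops=[]
im=cv2.resize(p[190:300,165:440,::-1],None,fx=2.9,fy=2.9,interpolation=cv2.INTER_CUBIC); cv2.imwrite('pics/c1.png',im)
E
```

```text
jarA 359 med [0.4293 0.2763 0.0903] circ [0.4287 0.276 ] 0.0321
jarB 339 med [0.4442 0.0325 0.0708] circ [0.4449 0.0326] 0.0315
jarC 348 med [ 0.4069 -0.2245  0.0708] circ [ 0.4071 -0.2247] 0.0323
botA 102 med [0.5078 0.3265 0.1205] circ [0.5082 0.3262] 0.0164
botB 92 med [0.5524 0.0293 0.0845] circ [0.5528 0.0295] 0.0164
botC 93 med [ 0.4137 -0.0996  0.0848] circ [ 0.4139 -0.0994] 0.0164
white 103 med [ 0.4381 -0.3266  0.1387] circ [ 0.4371 -0.3269] 0.0162
cup 64 med [0.7012 0.0294 0.1126] circ [0.6881 0.0405] 0.0361
head 2020 med [ 0.6195 -0.1393  0.3806] circ [ 0.6281 -0.1495] 0.0679
((529.5515747070312, 274.85595703125), (97.7651596069336, 291.00433349609375), 22.02503776550293) 0.0362472242199058 2575
[[429.70001220703125, 391.3999938964844], [538.7999877929688, 121.5999984741211], [629.4000244140625, 158.3000030517578], [520.2999877929688, 428.1000061035156]]
((440.6781005859375, 239.32965087890625), (98.49299621582031, 289.9420471191406), 22.027507781982422) 0.019989543141290922 2230
[[340.70001220703125, 355.20001220703125], [449.3999938964844, 86.5], [540.7000122070312, 123.4000015258789], [432.0, 392.20001220703125]]
```

View pics/c1.png

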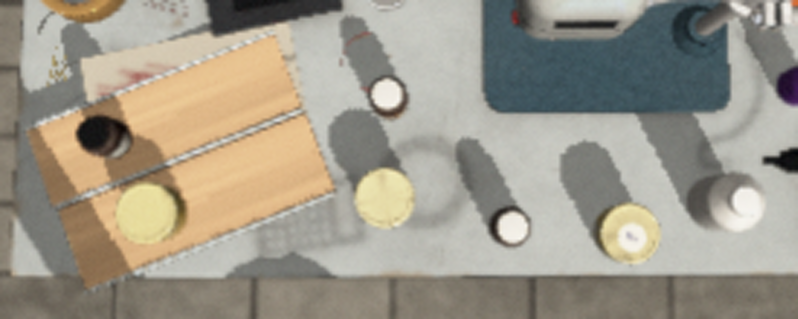

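Measured heights and sizes match: lids are at 0.071, caps at 0.085, boards at 0.020 and 0.036, and jar_a and bottle_a lie within 1 mm of their row lines. The riser centre is (0.4851, 0.2571) with yaw 22.03°. I'll turn the tool to the riser axes and go toward bottle_b.

Request:
carry_out(moves=[-0.84,0.98,0.1,0,0,0.2443,60,-0.84,0.98,0.1,0,0,0.2443,60,-0.84,0.98,0.1,0,0,0.2443,60,-0.84,0.98,0.1,0,0,0.2443,60,-0.84,0.98,0.1,0,0,0.2443,60,-0.84,0.98,0.1,0,0,0.2443,60,-0.84,0.98,0.1,0,0,0.2443,60], force=30)

```text
clock: 0.8
eef_pos: [0.3572, 0.4413, 0.2152]
tool_rot: [[0.926, 0.378, -0.001], [0.378, -0.926, -0.002], [-0.002, 0.001, -1.0]]
force: [-0.8, -0.6, 0.1]
grip_width: 0.0602
```

```bash
cat >> h.py <<'E'
C=np.array([.4851,.2571]);a=np.radians(22.03)
XA=np.array([np.cos(a),np.sin(a)]);YA=np.array([-np.sin(a),np.cos(a)])
def rel(p): d=np.array(p)[:2]-C; return np.array([d@XA,d@YA])
def go(X,Y,z):
    s=env.read_state(); R=np.array(s['tool_rot']);p=np.array(s['eef_pos'])
    T=np.r_[C+X*XA+Y*YA,z]; Rt=np.c_[np.r_[XA,0],np.r_[-YA,0],[0,0,-1]]
    rv=cv2.Rodrigues(R.T@Rt)[0].ravel()/np.pi
    print('t',round(s['clock'],2),'at',rel(p).round(4),p[2].round(4),'shift',((R.T@(T-p))/.15).round(3),'turn',rv.round(4),'grip',round(s['grip_width'],4),'F',np.round(s['force'],1))
E
python3 -c "
from h import *
go(-.0227,-.2365,.2)"
```

```text
t 0.8 at [-0.0495  0.2187] 0.2152 shift [0.171 3.035 0.105] turn [0.0004 0.0005 0.0009] grip 0.0602 F [-0.8 -0.6  0.1]
```

Request:
carry_out(moves=[0.06,1,0,0,0,0,60,0.06,1,0,0,0,0,60,0.06,1,0,0,0,0,60,0.06,1,0,0,0,0,60])

```text
clock: 1.2
eef_pos: [0.4239, 0.3024, 0.2154]
tool_rot: [[0.926, 0.377, -0.0], [0.377, -0.926, -0.004], [-0.002, 0.003, -1.0]]
force: [0.0, 0.4, -0.1]
grip_width: 0.0604
```

Request:
carry_out(moves=[0.06,1,0,0,0,0,60,0.06,1,0,0,0,0,60,0.06,1,0,0,0,0,60,0.06,1,0,0,0,0,60])

```text
clock: 1.6
eef_pos: [0.4909, 0.1641, 0.2161]
tool_rot: [[0.927, 0.376, 0.001], [0.376, -0.927, -0.005], [-0.001, 0.005, -1.0]]
force: [-0.4, 0.5, 0.4]
grip_width: 0.06
```

Request:
carry_out(moves=[0.06,1,0,0,0,0,60,0.06,1,0,0,0,0,60,0.06,1,0,0,0,0,60,0.06,1,0,0,0,0,60,0.06,1,0,0,0,0,60])

```text
clock: 2.1
eef_pos: [0.5562, 0.0292, 0.2167]
tool_rot: [[0.926, 0.376, 0.001], [0.376, -0.926, -0.004], [-0.001, 0.004, -1.0]]
force: [-0.6, 0.4, 0.5]
grip_width: 0.0601
```

```bash
python3 -c "
from h import *
p,d,c=snap('wrist','w1.png'); X=cloud(d,c)
Q=X.reshape(-1,3);b=np.array([.5527,.0294])
Q=Q[(np.hypot(*(Q[:,:2]-b).T)<.035)&(Q[:,2]>.075)&(Q[:,2]<.095)]
r=cv2.minEnclosingCircle(Q[:,:2].astype(np.float32)); print(len(Q),r,rel(r[0]))
go(-.0227,-.2365,.029)"
```

```text
984 ((0.554545521736145, 0.030269866809248924), 0.016349472105503082) [-0.02070704 -0.23631718]
t 2.15 at [-0.0198 -0.2369] 0.2166 shift [-0.018 -0.008  1.25 ] turn [0.0012 0.0004 0.0008] grip 0.0602 F [ 0.3  0.4 -0.5]
```

View pics/w1.png

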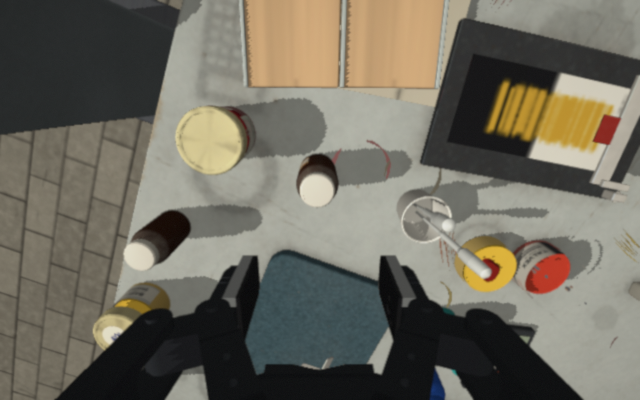

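The wrist view shows the brown bottle at (317,187), upright and alone, with the cup at (427,220) well clear. The wrist estimate agrees with the top view within 2 mm.

Request:
carry_out(moves=[-0.01,-0.005,0.6,0,0,0,65,-0.01,-0.005,0.6,0,0,0,65,-0.01,-0.005,0.6,0,0,0,65])

```text
clock: 2.45
eef_pos: [0.5477, 0.0323, 0.1202]
tool_rot: [[0.925, 0.381, -0.013], [0.381, -0.925, -0.004], [-0.013, -0.002, -1.0]]
force: [-1.2, -0.1, -0.7]
grip_width: 0.0649
```

Request:
carry_out(moves=[0,0,0.4,0,0,0,65,0,0,0.65,0,0,0,65,0,0,0.65,0,0,0,65,0,0,0.65,0,0,0,65,0,0,0.65,0,0,0,30,0,0,0.65,0,0,0,30,0,0,0.65,0,0,0,30,0,0,0.65,0,0,0,30,0,0,0.65,0,0,0,30,0,0,0.65,0,0,0,30])

```text
clock: 3.45
eef_pos: [0.5501, 0.0323, 0.0267]
tool_rot: [[0.925, 0.38, -0.006], [0.38, -0.925, -0.003], [-0.006, 0.0, -1.0]]
force: [-0.1, 2.7, 7.5]
grip_width: 0.0408
```

```bash
python3 -c "
from h import *
go(.048,.0004,.066)"
```

```text
t 3.45 at [-0.024  -0.2327] 0.0267 shift [ 0.487 -1.551 -0.266] turn [0.0002 0.002  0.0018] grip 0.0408 F [-0.1  2.7  7.5]
```

Request:
carry_out(moves=[0,0,-0.3,0,0,0,30,0,0,-0.6,0,0,0,30,0,-0.1,-0.9,0,0,0,30,0.1,-0.4,-1,0,0,0,30,0.2,-0.7,-1,0,0,0,30,0.3,-0.95,-1,0,0,0,30,0.3,-0.95,-1,0,0,0,30])

```text
clock: 4.15
eef_pos: [0.5388, 0.1861, 0.1787]
tool_rot: [[0.923, 0.384, -0.002], [0.384, -0.923, 0.0], [-0.002, -0.001, -1.0]]
force: [-0.0, -0.7, -0.2]
grip_width: 0.0413
```

```bash
python3 -c "
from h import *
go(.048,.0035,.0637)"
```

```text
t 4.15 at [ 0.0231 -0.0859] 0.1787 shift [ 0.173 -0.594  0.767] turn [-0.0003  0.0006  0.0031] grip 0.0413 F [-0.  -0.7 -0.2]
```

Request:
carry_out(moves=[0.173,-0.594,0,0,0,0.003,30,0.173,-0.594,0,0,0,0.003,30,0.173,-0.594,0.2,0,0,0.003,30,0.173,-0.594,0.4,0,0,0.003,30,0.173,-0.594,0.6,0,0,0.003,30,0.173,-0.594,0.6,0,0,0.003,30])

```text
clock: 4.75
eef_pos: [0.5249, 0.2762, 0.0849]
tool_rot: [[0.927, 0.375, -0.01], [0.375, -0.927, -0.004], [-0.01, -0.0, -1.0]]
force: [-0.8, -1.2, -1.5]
grip_width: 0.0407
```

```bash
python3 -c "
from h import *
go(.048,.0035,.0637)"
```

```text
t 4.75 at [0.044  0.0027] 0.0849 shift [ 0.028 -0.005  0.141] turn [-0.      0.0033  0.0001] grip 0.0407 F [-0.8 -1.2 -1.5]
```

Request:
carry_out(moves=[0.028,-0.005,0.07,0,0.003,0,30,0.028,-0.005,0.141,0,0.003,0,30,0.028,-0.005,0.141,0,0.003,0,30,0.028,-0.005,0.141,0,0.003,0,30])

```text
clock: 5.15
eef_pos: [0.5288, 0.2784, 0.0644]
tool_rot: [[0.927, 0.375, -0.0], [0.375, -0.927, 0.0], [0.0, -0.0, -1.0]]
force: [0.1, -0.3, -0.4]
grip_width: 0.0407
```

```bash
python3 -c "
from h import *
go(.048,.0035,.0632)"
```

```text
t 5.15 at [0.0485 0.0033] 0.0644 shift [-0.004 -0.001  0.008] turn [-0.0001 -0.      0.    ] grip 0.0407 F [ 0.1 -0.3 -0.4]
```

Request:
carry_out(moves=[0,0,0.01,0,0,0,30,0,0,0.01,0,0,0,62,0,0,0.01,0,0,0,62,0,0,0.01,0,0,0,62,0,0,0.01,0,0,0,62,0,0,-0.2,0,0,0,62,0,0,-0.5,0,0,0,62,0,0,-0.8,0,0,0,62,0,0,-0.9,0,0,0,62])

```text
clock: 6.05
eef_pos: [0.5317, 0.2798, 0.2056]
tool_rot: [[0.927, 0.375, 0.008], [0.375, -0.927, 0.004], [0.009, -0.001, -1.0]]
force: [1.0, -0.3, 1.1]
grip_width: 0.0623
```

```bash
cat >> h.py <<'E'
def check(*named):
    p,d,c=snap('top'); X=cloud(d,c).reshape(-1,3)
    for n,x,y,z in named:
        b=C+x*XA+y*YA; Q=X[(np.hypot(*(X[:,:2]-b).T)<.04)&(abs(X[:,2]-z)<.006)]
        if len(Q)<20: print(n,'hidden',len(Q)); continue
        r=cv2.minEnclosingCircle(Q[:,:2].astype(np.float32)); print(n,len(Q),rel(r[0]).round(4),round(r[1],4),Q[:,2].mean().round(4))
E
python3 -c "
from h import *
check(('botB',.048,0,.121),('botA',.048,.055,.121),('jarA',-.046,.0386,.091))
go(-.1998,-.3039,.2)"
```

```text
botB 97 [ 0.048  -0.0022] 0.0163 0.1206
botA hidden 0
jarA 299 [-0.0448  0.0391] 0.0321 0.0905
t 6.1 at [0.0522 0.0036] 0.2064 shift [-1.681  2.05   0.023] turn [-0.0003 -0.0034  0.0001] grip 0.0619 F [0.9 0.3 1.5]
```

Request:
carry_out(moves=[-0.84,1,0,0,0,0,62,-0.84,1,0,0,0,0,62,-0.84,1,0,0,0,0,62,-0.84,1,0,0,0,0,62,-0.84,1,0,0,0,0,62])

```text
clock: 6.6
eef_pos: [0.469, 0.0896, 0.2031]
tool_rot: [[0.929, 0.371, 0.006], [0.371, -0.929, 0.002], [0.007, -0.0, -1.0]]
force: [0.0, 0.4, -0.3]
grip_width: 0.0619
```

Request:
carry_out(moves=[-0.84,1,0,0,0,0,62,-0.84,1,0,0,0,0,62,-0.84,1,0,0,0,0,62,-0.84,1,0,0,0,0,62,-0.84,1,0,0,0,0,62,-0.84,1,0,0,0,0,62])

```text
clock: 7.2
eef_pos: [0.4072, -0.0968, 0.2012]
tool_rot: [[0.93, 0.368, 0.005], [0.368, -0.93, 0.004], [0.006, -0.002, -1.0]]
force: [-0.1, -0.3, -0.1]
grip_width: 0.0622
```

```bash
cat >> h.py <<'E'
def wr(x,y,z):
    p,d,c=snap('wrist'); X=cloud(d,c).reshape(-1,3)
    b=C+x*XA+y*YA; Q=X[(np.hypot(*(X[:,:2]-b).T)<.045)&(abs(X[:,2]-z)<.006)]
    r=cv2.minEnclosingCircle(Q[:,:2].astype(np.float32)); print('wrist',len(Q),rel(r[0]).round(4),round(r[1],4))
E
python3 -c "
from h import *
wr(-.1998,-.3039,.085)
go(-.1998,-.3039,.028)"
```

```text
wrist 1040 [-0.1981 -0.3051] 0.0165
t 7.25 at [-0.2043 -0.2981] 0.2013 shift [0.023 0.04  1.156] turn [-0.0005 -0.0019 -0.0017] grip 0.0618 F [ 0.1 -0.9  0. ]
```

Request:
carry_out(moves=[0.03,0.043,0,0,-0.002,-0.002,65,0.03,0.043,0.3,0,-0.002,-0.002,65,0.03,0.043,0.6,0,-0.002,-0.002,65,0.03,0.043,0.6,0,-0.002,-0.002,65])

```text
clock: 7.65
eef_pos: [0.41, -0.0967, 0.1054]
tool_rot: [[0.925, 0.379, -0.013], [0.379, -0.925, 0.005], [-0.01, -0.01, -1.0]]
force: [-1.1, -0.7, -0.6]
grip_width: 0.0646
```

```bash
python3 -c "
from h import *
go(-.199,-.3045,.028)"
```

```text
t 7.65 at [-0.2023 -0.2998] 0.1054 shift [0.027 0.037 0.515] turn [-0.0032  0.0033  0.0014] grip 0.0646 F [-1.1 -0.7 -0.6]
```

Request:
carry_out(moves=[0.027,0.037,0.25,-0.003,0.003,0.001,65,0.027,0.037,0.515,-0.003,0.003,0.001,65,0.027,0.037,0.515,-0.003,0.003,0.001,65,0.027,0.037,0.515,-0.003,0.003,0.001,65,0.027,0.037,0.515,-0.003,0.003,0.001,30,0.027,0.037,0.515,-0.003,0.003,0.001,30,0.027,0.037,0.515,-0.003,0.003,0.001,30,0.027,0.037,0.515,-0.003,0.003,0.001,30,0.027,0.037,0.515,-0.003,0.003,0.001,30,0.027,0.037,0.515,-0.003,0.003,0.001,30])

```text
clock: 8.65
eef_pos: [0.4175, -0.1006, 0.0309]
tool_rot: [[0.927, 0.376, 0.004], [0.376, -0.927, -0.001], [0.004, 0.003, -1.0]]
force: [-0.9, 1.1, 7.8]
grip_width: 0.0405
```

Request:
carry_out(moves=[0,0,-0.3,0,0,0,30,0,0,-0.6,0,0,0,30,0,0,-0.9,0,0,0,30,0.2,-0.2,-1,0,0,0,30,0.4,-0.5,-1,0,0,0,30,0.7,-0.7,-1,0,0,0,30,0.9,-0.9,-1,0,0,0,30,0.9,-0.9,-1,0,0,0,30])

```text
clock: 9.45
eef_pos: [0.4939, 0.0803, 0.1832]
tool_rot: [[0.925, 0.381, 0.009], [0.381, -0.925, 0.002], [0.009, 0.002, -1.0]]
force: [-0.2, -0.9, -0.6]
grip_width: 0.0406
```

```bash
python3 -c "
from h import *
go(.048,-.057,.177)"
```

```text
t 9.45 at [-0.0582 -0.1672] 0.1832 shift [ 0.712 -0.73   0.046] turn [ 0.0006 -0.0029  0.0019] grip 0.0406 F [-0.2 -0.9 -0.6]
```

Request:
carry_out(moves=[0.712,-0.72,0,0,-0.003,0.002,30,0.712,-0.72,0,0,-0.003,0.002,30,0.712,-0.72,0,0,-0.003,0.002,30,0.712,-0.72,0.1,0,-0.003,0.002,30,0.712,-0.72,0.4,0,-0.003,0.002,30,0.712,-0.72,0.6,0,-0.003,0.002,30,0.712,-0.72,0.6,0,-0.003,0.002,30])

```text
clock: 10.15
eef_pos: [0.5476, 0.2185, 0.0888]
tool_rot: [[0.927, 0.375, -0.01], [0.375, -0.927, -0.006], [-0.011, 0.002, -1.0]]
force: [-0.6, -0.2, -1.9]
grip_width: 0.0407
```

```bash
python3 -c "
from h import *
go(.048,-.0585,.068)"
```

```text
t 10.15 at [ 0.0434 -0.0592] 0.0888 shift [ 0.032 -0.005  0.138] turn [ 0.0005  0.0036 -0.0002] grip 0.0407 F [-0.6 -0.2 -1.9]
```

Request:
carry_out(moves=[0.032,-0.005,0.07,0,0.0036,0,30,0.032,-0.005,0.138,0,0.0036,0,30,0.032,-0.005,0.138,0,0.0036,0,30,0.032,-0.005,0.138,0,0.0036,0,30,0.032,-0.005,0.138,0,0.0036,0,30])

```text
clock: 10.65
eef_pos: [0.5525, 0.2211, 0.0694]
tool_rot: [[0.927, 0.374, 0.003], [0.374, -0.927, -0.001], [0.002, 0.002, -1.0]]
force: [0.1, -0.5, -1.8]
grip_width: 0.0409
```

```bash
python3 -c "
from h import *
go(.048,-.0585,.067)"
```

```text
t 10.65 at [ 0.049  -0.0586] 0.0694 shift [-0.007 -0.001  0.016] turn [ 0.0006 -0.0007 -0.0002] grip 0.0409 F [ 0.1 -0.5 -1.8]
```

Request:
carry_out(moves=[-0.005,0,0.018,0,0,0,30,-0.005,0,0.018,0,0,0,30,-0.005,0,0.018,0,0,0,62,-0.005,0,0.018,0,0,0,62,-0.005,0,0.018,0,0,0,62,-0.005,0,0.018,0,0,0,62,0,0,-0.2,0,0,0,62,0,0,-0.5,0,0,0,62,0,0,-0.8,0,0,0,62,0,0,-0.85,0,0,0,62])

```text
clock: 11.65
eef_pos: [0.5562, 0.2227, 0.2043]
tool_rot: [[0.927, 0.375, 0.014], [0.375, -0.927, 0.003], [0.014, 0.002, -1.0]]
force: [2.0, 1.1, 0.8]
grip_width: 0.0618
```

```bash
python3 -c "
from h import *
check(('botC',.048,-.057,.121),('botB',.048,-.002,.121),('botA',.048,.055,.121),('jarA',-.046,.0386,.091))
go(-.1217,-.193,.18)"
```

```text
botC 71 [ 0.0466 -0.0569] 0.0162 0.1204
botB 44 [0.0472 0.0047] 0.0144 0.1211
botA 99 [0.0482 0.0559] 0.0164 0.1208
jarA 99 [-0.0261  0.0448] 0.0237 0.0908
t 11.7 at [ 0.0522 -0.0585] 0.203 shift [-1.161  0.897  0.141] turn [ 0.0007 -0.0039 -0.0002] grip 0.0621 F [-0.1  0.9  1.3]
```

Request:
carry_out(moves=[-0.9,0.85,0.1,0,-0.004,0,85,-0.9,0.85,0.1,0,-0.004,0,85,-0.9,0.85,0.1,0,-0.004,0,85,-0.9,0.85,0.1,0,-0.004,0,85,-0.9,0.9,0.1,0,-0.004,0,85,-0.9,0.9,0.1,0,-0.004,0,85])

```text
clock: 12.3
eef_pos: [0.4806, 0.0458, 0.1856]
tool_rot: [[0.928, 0.372, -0.001], [0.372, -0.928, -0.002], [-0.001, 0.002, -1.0]]
force: [0.1, 0.6, 0.1]
grip_width: 0.0847
```

```bash
python3 -c "
from h import *
wr(-.1217,-.193,.071)
go(-.1217,-.193,.12)"
```

```text
wrist 3987 [-0.1198 -0.1936] 0.0317
t 12.35 at [-0.0826 -0.1935] 0.186 shift [-0.26  -0.004  0.44 ] turn [ 0.0005  0.0002 -0.0007] grip 0.085 F [ 0.3  0.9 -0.1]
```

Request:
carry_out(moves=[-0.253,-0.002,0,0,0,0,85,-0.253,-0.002,0.2,0,0,0,85,-0.253,-0.002,0.44,0,0,0,85,-0.253,-0.002,0.44,0,0,0,85,-0.253,-0.002,0.44,0,0,0,85])

```text
clock: 12.85
eef_pos: [0.4455, 0.0336, 0.1196]
tool_rot: [[0.927, 0.374, -0.002], [0.374, -0.927, -0.001], [-0.003, 0.0, -1.0]]
force: [0.7, -0.7, 1.1]
grip_width: 0.0849
```

```bash
python3 -c "
from h import *
go(-.1207,-.1933,.038)"
```

```text
t 12.85 at [-0.1205 -0.1923] 0.1196 shift [0.    0.006 0.544] turn [ 0.0001  0.0009 -0.0002] grip 0.0849 F [ 0.7 -0.7  1.1]
```

Request:
carry_out(moves=[0,0.006,0.2,0,0,0,85,0,0.006,0.4,0,0,0,85,0,0.006,0.544,0,0,0,85,0,0.006,0.544,0,0,0,85,0,0.006,0.544,0,0,0,85,0,0.006,0.544,0,0,0,50,0,0.006,0.544,0,0,0,50,0,0.006,0.544,0,0,0,50,0,0.006,0.544,0,0,0,50,0,0.006,0.544,0,0,0,50], force=40)

```text
clock: 13.85
eef_pos: [0.4476, 0.0327, 0.0404]
tool_rot: [[0.927, 0.374, 0.001], [0.374, -0.927, -0.001], [0.001, 0.002, -1.0]]
force: [-1.6, -0.1, 6.7]
grip_width: 0.0599
```

Request:
carry_out(moves=[0,0,-0.1,0,0,0,50,0,0,-0.25,0,0,0,50,0,0,-0.45,0,0,0,50,0,0,-0.65,0,0,0,50,0,0,-0.85,0,0,0,50,0,0,-0.85,0,0,0,50])

```text
clock: 14.45
eef_pos: [0.4514, 0.0329, 0.1737]
tool_rot: [[0.927, 0.374, 0.012], [0.374, -0.927, -0.001], [0.011, 0.006, -1.0]]
force: [1.4, -0.2, -1.4]
grip_width: 0.0604
```

```bash
python3 -c "
from h import *
p,d,c=snap('wrist','w2.png')
go(-.046,-.0385,.16)"
```

```text
t 14.5 at [-0.1168 -0.1946] 0.1711 shift [ 0.471 -1.041  0.073] turn [ 0.0014 -0.0024 -0.0002] grip 0.0602 F [ 0.7  0.  -2.1]
```

View pics/w2.png

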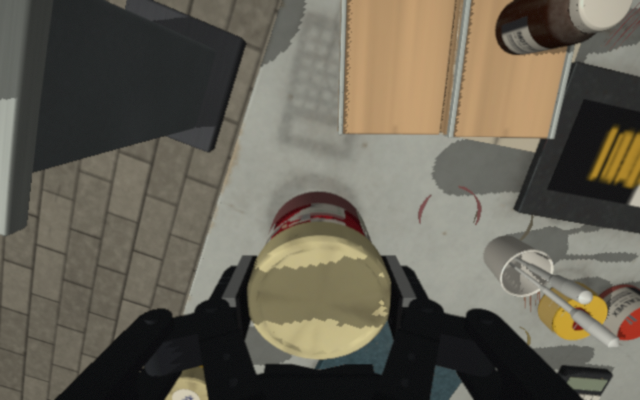

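The wrist view shows the jar held by the lid, centred between the pads at (320,290), with the riser clear ahead.

Request:
carry_out(moves=[0.471,-0.9,0,0,-0.002,0,50,0.471,-0.9,0,0,-0.002,0,50,0.471,-0.9,0,0,-0.002,0,50,0.471,-1,0.1,0,-0.002,0,50,0.471,-1,0.3,0,-0.002,0,50,0.471,-1,0.5,0,-0.002,0,50,0.471,-1,0.5,0,-0.002,0,50])

```text
clock: 15.2
eef_pos: [0.4542, 0.1966, 0.0899]
tool_rot: [[0.927, 0.375, -0.009], [0.375, -0.927, -0.008], [-0.011, 0.004, -1.0]]
force: [0.2, -0.7, -2.9]
grip_width: 0.0602
```

```bash
python3 -c "
from h import *
go(-.046,-.0385,.0615)"
```

```text
t 15.2 at [-0.0513 -0.0445] 0.0899 shift [ 0.038 -0.04   0.189] turn [ 0.0013  0.0036 -0.    ] grip 0.0602 F [ 0.2 -0.7 -2.9]
```

Request:
carry_out(moves=[0.035,-0.04,0.06,0.001,0.0036,0,50,0.035,-0.04,0.13,0.001,0.0036,0,50,0.035,-0.04,0.189,0.001,0.0036,0,50,0.035,-0.04,0.189,0.001,0.0036,0,50,0.035,-0.04,0.189,0.001,0.0036,0,50])

```text
clock: 15.7
eef_pos: [0.4569, 0.2039, 0.0618]
tool_rot: [[0.927, 0.375, 0.001], [0.375, -0.927, -0.001], [0.0, 0.001, -1.0]]
force: [0.8, 0.2, -1.0]
grip_width: 0.0601
```

```bash
python3 -c "
from h import *
go(-.046,-.0385,.0605)"
```

```text
t 15.7 at [-0.0461 -0.0387] 0.0618 shift [ 0.    -0.002  0.009] turn [ 0.0003 -0.0001 -0.0001] grip 0.0601 F [ 0.8  0.2 -1. ]
```

Request:
carry_out(moves=[0,0,0.011,0,0,0,50,0,0,0.011,0,0,0,50,0,0,0.011,0,0,0,85,0,0,0.011,0,0,0,85,0,0,0.011,0,0,0,85,0,0,0.011,0,0,0,85,0,0,-0.2,0,0,0,85,0,0,-0.5,0,0,0,85,0,0,-0.8,0,0,0,85,0,0,-0.9,0,0,0,85])

```text
clock: 16.7
eef_pos: [0.4598, 0.2052, 0.2026]
tool_rot: [[0.927, 0.375, 0.009], [0.375, -0.927, 0.003], [0.01, 0.001, -1.0]]
force: [0.3, 0.2, 0.3]
grip_width: 0.0854
```

```bash
python3 -c "
from h import *
check(('jarB',-.046,-.0385,.091),('jarA',-.046,.0386,.091),('jarC',-.253,-.4172,.071))
go(-.253,-.4172,.2)"
```

```text
jarB 241 [-0.0475 -0.0398] 0.0312 0.0904
jarA 92 [-0.0595  0.0488] 0.0229 0.0904
jarC 338 [-0.254  -0.4172] 0.0321 0.0707
t 16.75 at [-0.0424 -0.0386] 0.2033 shift [-1.403  2.524  0.01 ] turn [ 0.0004 -0.0034 -0.0001] grip 0.0849 F [ 1.4 -0.1  1.7]
```

Request:
carry_out(moves=[-0.6,1,0,0,-0.003,0,85,-0.6,1,0,0,-0.003,0,85,-0.6,1,0,0,-0.003,0,85,-0.6,1,0,0,-0.003,0,85,-0.6,1,0,0,-0.003,0,85])

```text
clock: 17.25
eef_pos: [0.4316, 0.0301, 0.2009]
tool_rot: [[0.929, 0.371, -0.001], [0.371, -0.929, -0.001], [-0.001, 0.001, -1.0]]
force: [0.2, 0.4, -0.0]
grip_width: 0.0851
```

Request:
carry_out(moves=[-0.5,1,0,0,0,0,85,-0.5,1,0,0,0,0,85,-0.5,1,0,0,0,0,85,-0.5,1,0,0,0,0,85,-0.5,1,0,0,0,0,85])

```text
clock: 17.75
eef_pos: [0.4172, -0.1383, 0.1999]
tool_rot: [[0.93, 0.368, -0.002], [0.368, -0.93, -0.001], [-0.002, -0.0, -1.0]]
force: [0.2, -0.0, -0.7]
grip_width: 0.0849
```

```bash
python3 -c "
from h import *
wr(-.253,-.4172,.071)
go(-.253,-.4172,.12)"
```

```text
wrist 2899 [-0.2515 -0.4176] 0.0321
t 17.8 at [-0.2106 -0.3398] 0.1999 shift [-0.278  0.518  0.533] turn [-0.0003  0.0007 -0.0022] grip 0.085 F [-0.2  0.2  0.5]
```

Request:
carry_out(moves=[-0.272,0.518,0,0,0,-0.002,85,-0.272,0.518,0,0,0,-0.002,85,-0.272,0.518,0.2,0,0,-0.002,85,-0.272,0.518,0.5,0,0,-0.002,85,-0.272,0.518,0.533,0,0,-0.002,85,-0.272,0.518,0.533,0,0,-0.002,85])

```text
clock: 18.4
eef_pos: [0.4068, -0.2218, 0.1183]
tool_rot: [[0.926, 0.376, -0.007], [0.376, -0.926, 0.003], [-0.005, -0.005, -1.0]]
force: [0.5, -0.3, -0.6]
grip_width: 0.0849
```

```bash
python3 -c "
from h import *
go(-.2525,-.4174,.038)"
```

```text
t 18.4 at [-0.2522 -0.4146] 0.1183 shift [0.001 0.022 0.535] turn [-0.0017  0.0015  0.0004] grip 0.0849 F [ 0.5 -0.3 -0.6]
```

Request:
carry_out(moves=[0,0.018,0.2,-0.002,0.0015,0,85,0,0.018,0.4,-0.002,0.0015,0,85,0,0.018,0.544,-0.002,0.0015,0,85,0,0.018,0.544,-0.002,0.0015,0,85,0,0.018,0.544,-0.002,0.0015,0,85,0,0.018,0.544,-0.002,0.0015,0,50,0,0.018,0.544,-0.002,0.0015,0,50,0,0.018,0.544,-0.002,0.0015,0,50,0,0.018,0.544,-0.002,0.0015,0,50,0,0.018,0.544,-0.002,0.0015,0,50])

```text
clock: 19.4
eef_pos: [0.4092, -0.225, 0.0392]
tool_rot: [[0.927, 0.376, 0.004], [0.376, -0.927, -0.003], [0.003, 0.004, -1.0]]
force: [-1.1, 1.8, 6.7]
grip_width: 0.0604
```

Request:
carry_out(moves=[0,0,-0.1,0,0,0,50,0,0,-0.25,0,0,0,50,0,0,-0.45,0,0,0,50,0,0,-0.65,0,0,0,50,0,0,-0.9,0,0,0,50,0.1,-0.2,-1,0,0,0,50,0.3,-0.5,-1,0,0,0,50,0.4,-0.75,-1,0,0,0,50,0.4,-0.9,-1,0,0,0,50])

```text
clock: 20.3
eef_pos: [0.4139, -0.0743, 0.19]
tool_rot: [[0.926, 0.378, 0.006], [0.378, -0.926, -0.002], [0.005, 0.004, -1.0]]
force: [-0.4, -0.1, -2.7]
grip_width: 0.0607
```

```bash
python3 -c "
from h import *
go(-.046,-.117,.165)"
```

```text
t 20.3 at [-0.1903 -0.2804] 0.19 shift [ 0.964 -1.088  0.167] turn [ 0.0013 -0.0016  0.0009] grip 0.0607 F [-0.4 -0.1 -2.7]
```

Request:
carry_out(moves=[0.95,-1,0.1,0.001,-0.0016,0,50,0.95,-1,0.1,0.001,-0.0016,0,50,0.95,-1,0.1,0.001,-0.0016,0,50,0.95,-1,0.15,0.001,-0.0016,0,50,0.95,-1,0.3,0.001,-0.0016,0,50,0.95,-1,0.5,0.001,-0.0016,0,50,0.95,-1,0.5,0.001,-0.0016,0,50])

```text
clock: 21.0
eef_pos: [0.4857, 0.1184, 0.1114]
tool_rot: [[0.925, 0.379, -0.008], [0.379, -0.925, -0.002], [-0.008, -0.001, -1.0]]
force: [-1.9, -0.0, -3.4]
grip_width: 0.0603
```

```bash
python3 -c "
from h import *
go(-.046,-.117,.061)"
```

```text
t 21.0 at [-0.0514 -0.1288] 0.1114 shift [ 0.039 -0.078  0.336] turn [-0.0003  0.0027  0.0014] grip 0.0603 F [-1.9 -0.  -3.4]
```

Request:
carry_out(moves=[0.036,-0.078,0,0,0.0027,0.001,50,0.036,-0.078,0.1,0,0.0027,0.001,50,0.036,-0.078,0.2,0,0.0027,0.001,50,0.036,-0.078,0.28,0,0.0027,0.001,50,0.036,-0.078,0.335,0,0.0027,0.001,50,0.036,-0.078,0.335,0,0.0027,0.001,50,0.036,-0.078,0.335,0,0.0027,0.001,50])

```text
clock: 21.7
eef_pos: [0.4863, 0.1312, 0.0616]
tool_rot: [[0.927, 0.376, 0.0], [0.376, -0.927, 0.001], [0.001, -0.001, -1.0]]
force: [0.1, 0.4, -2.8]
grip_width: 0.0607
```

```bash
python3 -c "
from h import *
go(-.046,-.117,.0592)"
```

```text
t 21.7 at [-0.0461 -0.1172] 0.0616 shift [ 0.001 -0.001  0.016] turn [-0.0003 -0.0002  0.0003] grip 0.0607 F [ 0.1  0.4 -2.8]
```

Request:
carry_out(moves=[0,0,0.015,0,0,0,50,0,0,0.015,0,0,0,50,0,0,0.015,0,0,0,85,0,0,0.015,0,0,0,85,0,0,0.015,0,0,0,85,0,0,0.015,0,0,0,85,0,0,-0.2,0,0,0,85,0,0,-0.5,0,0,0,85,0,0,-0.8,0,0,0,85,0,0,-0.9,0,0,0,85])

```text
clock: 22.7
eef_pos: [0.4894, 0.1317, 0.2024]
tool_rot: [[0.927, 0.376, 0.009], [0.376, -0.927, 0.003], [0.01, 0.001, -1.0]]
force: [0.8, 1.1, -0.2]
grip_width: 0.0849
```

Request:
carry_out(moves=[-0.2,0.9,-0.3,0,0,0,85,-0.2,0.9,-0.3,0,0,0,85,-0.2,0.9,-0.3,0,0,0,85,-0.2,0.9,-0.3,0,0,0,85,-0.2,0.9,-0.3,0,0,0,85,-0.2,0.9,-0.3,0,0,0,85,-0.2,0.9,-0.3,0,0,0,85])

```text
clock: 23.4
eef_pos: [0.5111, -0.0036, 0.246]
tool_rot: [[0.926, 0.377, 0.007], [0.377, -0.926, 0.003], [0.008, -0.001, -1.0]]
force: [0.1, 0.3, -0.8]
grip_width: 0.085
```

```bash
python3 -c "
from h import *
check(('jarC',-.046,-.117,.091),('jarB',-.046,-.0385,.091),('jarA',-.046,.0386,.091),('botC',.048,-.057,.121),('botB',.048,-.002,.121),('botA',.048,.055,.121),('white',-.2635,-.5233,.139))
go(0,0,.2)
snap('top','top9.png');p,d,c=snap('scene','scene9.png')
cv2.imwrite('pics/f.png',cv2.resize(p[150:340,170:400,::-1],None,fx=3,fy=3))"
```

```text
jarC 268 [-0.0467 -0.1149] 0.0313 0.0905
jarB 338 [-0.0472 -0.0388] 0.0315 0.0903
jarA 353 [-0.0443  0.039 ] 0.0321 0.0906
botC 92 [ 0.0467 -0.045 ] 0.0279 0.1204
botB 96 [ 0.0489 -0.0019] 0.0167 0.1211
botA 101 [0.0478 0.0559] 0.0165 0.1208
white 84 [-0.2637 -0.5262] 0.0147 0.1394
t 23.45 at [-0.0736 -0.2514] 0.2461 shift [ 0.493 -1.675  0.312] turn [-0.0001 -0.0026  0.0009] grip 0.0849 F [ 0.1 -0.2  0.5]
```

View pics/f.png

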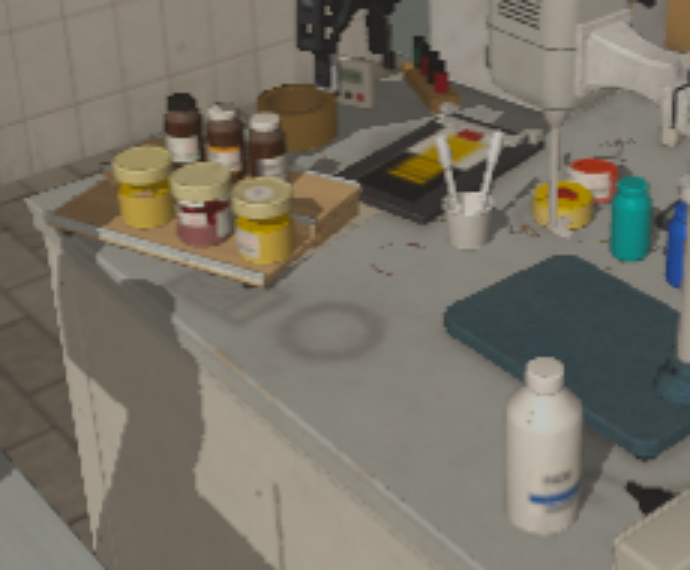

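The scene crop shows three jars, around (145–262, 190–220), and three brown bottles, around (183–267, 130–150), all upright in two rows. The white bottle and cup are still standing.

```bash
python3 -c "
from h import *
print(env.sign_off())"
```

```text
the job is handed in; nothing more can be done
None
```

I put both bench jars on the lower step and both brown bottles on the upper step. Each step now carries a straight upright row of three, and the job was handed in at about 23.6 s on the robot clock.

- **Jars:** in the last top-camera check, all three centres were within about 2 mm of the row line, with spacings of 78 and 76 mm (limit 86 mm).
- **Bottles:** all three centres were within about 1.5 mm of their row line, with spacings of 58 and 55 mm (limit 65 mm).
- **Already on the riser:** jar_a and bottle_a read within about 2 mm of where they started, which is about the calibration error.
- **Bystanders:** the white bottle read within about 3 mm of its start. The cup was still standing in the last picture, but I did not measure it again.

One reading disagreed. The last fit for bottle_c was spoiled because its search circle also took in points from the next bottle (radius 28 mm instead of 16 mm). I used the clean fit taken just after it was placed, which put it at y = −57 mm, and the last picture showed it upright in the row.

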